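# Click the sliding magnifier into the stop at the large thimble

### The arm

A 6-joint arm with a two-finger parallel gripper is mounted at the origin on the work surface. World frame = base frame: x ahead of the robot, y to its left, z up, the work surface at z = 0. Lengths are in m, angles in rad, forces in N, time in s.
With the tool pointing down it reaches from about 0.35 to 0.775 m from the base axis. Payload 5.5 kg.
Tool frame: the origin (TCP) lies between the finger pads; the fingertips stand 19 mm ahead of it and the grasp point (between the pads) is the TCP (env.tcp_to_tips is the distance from the TCP to the fingertips, in m); z points along the fingers, y is the direction in which the jaws open and shut (so a half turn about z gives the same grasp; the last joint's range is limited). The gripper opens to 85 mm and grips with 20 to 120 N. Pads are 22 mm wide; open, the fingers measure 114 mm over their backs; the gripper's body (76 mm by 85 mm) begins 54 mm behind the grasp point. The pads swing forward as they close: fully open they stand 13 mm farther back than shut.
Start: joints at [1.027, 0.313, 0.046, 1.304, 0, 1.431], TCP at [0.226, 0.529, 0.25] pointing down, gripper open.
Joint ranges: [-2.76, 2.76], [-0.86, 1.69], [-1.03, 1.26], [-2.2, 2.34], [-1.47, 1.5], [-3.14, 3.14]. Speed limits (rad/s): [2.57, 2.57, 3.14, 3.14, 3.14, 3.14].

### API

Orientations are given as a unit quaternion [w, x, y, z].
In Python, from workcell import env, eyes, job gives the robot as it stands. The module is installed in compiled form; this text tells all that it offers.
- The arm moves only by the tool move_arm, never from a script. Its argument "commands" is a list of rows, each a list of 3 entries, a list of its own where there are three numbers: the shift along the world's x, y, z as a fraction of full scale, then the turn, a rotation vector about the world's x, y, z as a fraction of full scale, then the gripper command: -1 is shut, 1 is fully open, values between are in proportion. In form: [[[x, y, z], [wx, wy, wz], gripper], ...]. A call has 1 to 5 rows; each row shifts and turns the commanded pose from where the row before left it; what a row does not reach is not made up. Full scale, the value 1, is 0.04 m for a shift and 8 degrees for a turn. A row lasts 1/10 s, in which the tool goes at most 50 mm and 8.59 degrees, less where a joint would pass 70% of its speed; a pose out of reach is approached as far as the arm can. A call with a number of a shift or a turn outside -1 to 1 is refused whole. A call with a gripper value outside its range is refused whole. The fingers move at their own pace and stop on an object; "newtons" is the grip in N (left out, the last holds). Time passes only in rows, so rows that do not move let the fingers close. It gives the time, the measured TCP pose, the force and the opening at its end, in the units of the state.
- env.get_state(): the state, without advancing time (a new reading comes with each control period).
- eyes.read_camera(name): name is "scene" or "top" or "wrist"; returns a dict with "frame" (400x640x3 uint8, red, green, blue), "mtx" (3x3 intrinsics, pixels), "camera_from_world" (4x4, takes a point from world to camera coordinates); the wrist camera has in their place "mount" (4x4, takes a point from camera to tool coordinates, whose origin is the TCP and whose axes are the flange's). Camera axes: x right, y down, z forward; pixel columns grow to the right and rows downward; lengths in m; the calibration is good to about 2 mm. A picture is of the moment at which its call begins: read the wrist's pose just before it. There is no depth.
- job.hand_in(): hands the job in, once; it reports no verdict.
The state is a dict: "clock": time; "joint_pos": joint angles; "qvel": joint speeds; "tau": joint torques, N m; "tcp_pos": TCP position; "orientation": TCP orientation; "wrist_force": force on the tool from outside, world axes, zero at the start; "ft_torque": the same for the moment, N m; "finger_gap": finger opening in m.
Only numpy, scipy, OpenCV 4.12 (cv2) and the standard library are available. Lean on these libraries where they do the work, as an engineer would, in place of code of your own. Each camera call takes 0.05 s, during which the arm holds its last target.

### The job

Push the magnifier along its rail with a fingertip until it clicks into the stop right in front of the one large thimble in the row next to the rail, twice as tall as the others, and leave it there. Only push it, gently: do not pinch it and keep off the lens. Leave the thimbles and everything else on the shelf where they are.

Things in the scene. Friction and masses are not known exactly. Their poses are not given: they have to be found in the camera images.
- rack: the wooden thimble rack, fixed on the glass shelf; origin under the centre of its base board, on the glass; x from the robot's side to the back, y along the rows, z up. Board 130 (x) by 340 (y) by 12 mm. Two rows of six upright pegs 40 mm apart: front row at x = 10 mm on the board, back row at x = 46 mm on a step 34 mm high. Its hinged back lies folded flat behind, to x = 176 mm
- rail_mid (a point): middle of the brass rail's top, 24 mm above the glass, at x = -45 mm of the rack, with the rack's axes. The rail is 13 mm wide and runs along y. It has six click stops, 6 mm wide round-lipped notches in its top at y = -100, -60, -20, 20, 60, 100 mm, each exactly in front of a pair of pegs, and solid end blocks at y = -151 and 151 mm
- carriage (a joint): place of the magnifier's carriage along the rail: rack-frame y of its centre in m, -0.125 to 0.125. Friction about 1.5 N. A sprung ball under it drops into each notch it meets and draws it to the notch's centre from about 3 mm either side: it runs ahead by itself, so the push dips to nothing; pushing it on out of a notch takes 7 to 10 N
- plunger (a joint): drop of the sprung ball, m: about 0.0006 while it rides on the rail between stops, about 0.0029 when fully seated in a notch
- sight (a point): centre of the top of the carriage's saddle, 36.5 mm above the glass, on the rail's centre line, with the rack's axes; the lens stands over it. The saddle is 24 mm (x) by 50 mm (y, with its two end caps)
- tab (a point): middle of the thumb tab, an upright brass plate joined to the carriage, 45 mm from the rail towards the robot (-x of the rack) and 45 mm above the glass. The plate is 26 mm wide in the rack's x, 8 mm thick in y (its flat faces look to +y and -y), with a rounded top; it spans 22 to 63 mm above the glass and has nothing under it
- tab_left: the +y half of the tab plate (4 mm thick) with the saddle's +y end cap; origin on the glass under the carriage's centre
- tab_right: the -y half of the tab plate with the saddle's -y end cap; origin as tab_left
- lens: the magnifier's stem, ring and glass on the carriage: ring 53 mm across, standing over the rail and leaning back over the rack by 30 degrees, 46 to 93 mm above the glass; origin on the glass under the carriage's centre
- big_thimble: the one large thimble, 34 mm across its rim and 50 mm tall, polished metal, open end down over a front-row peg; origin at the centre of its rim underside
- silver_a: a small thimble, 18 to 19 mm across its rim and 22 to 24 mm tall, open end down over a peg; origin at the centre of its rim underside
- silver_b: a small thimble, 18 to 19 mm across its rim and 22 to 24 mm tall, open end down over a peg; origin at the centre of its rim underside
- enamel: a small thimble, 18 to 19 mm across its rim and 22 to 24 mm tall, open end down over a peg; origin at the centre of its rim underside (enamelled)
- back_a: a small thimble, 18 to 19 mm across its rim and 22 to 24 mm tall, open end down over a peg; origin at the centre of its rim underside (back row, porcelain)
- back_b: a small thimble, 18 to 19 mm across its rim and 22 to 24 mm tall, open end down over a peg; origin at the centre of its rim underside (back row)
- salt_cellar: a cut crystal salt cellar, 66 mm across, 34 mm tall, on the shelf left of the rack; origin under its centre
- polish_tin: a round flat metal tin, 71 mm across, 29 mm tall, right of the rack; origin under its centre
- ring_box: a small closed wooden ring box, 56 by 64 mm, 39 mm tall, left of the rack; origin under its centre
- hygrometer: a round brass dial hygrometer on a foot, 68 mm across, 80 mm tall, right of the rack; origin under its centre
Things that resemble listed ones, but are neither listed nor needed, are in the scene too. What is shaped like the big_thimble but black or pink is not meant.

How it is judged:
At the end, for the whole second after the job is handed in: The carriage rests with its ball seated in the notch (dropped more than 1.8 mm) in front of the large thimble, its centre within 3 mm of the thimble's centre along the rail and still (under 3 mm/s); the thimbles are within 6 mm and the other loose pieces within 10 mm of where they began (y of big_thimble in the frame of sight between -0.003 and 0.003 m and value of joint plunger above 0.0018 m and velocity of joint carriage between -0.003 and 0.003 m/s and not (distance of any of big_thimble, silver_a, silver_b, enamel, back_a, back_b from where it was at the start of the episode above 0.006 m or distance of any of salt_cellar, polish_tin, ring_box, hygrometer from where it was at the start of the episode above 0.01 m)); the robot touches nothing.
It fails at once if the magnifier was pinched: fingers pressed on both sides of its tab or carriage at once (contact force between the fingers and tab_left above 0.4 N and contact force between the fingers and tab_right above 0.4 N).
It fails at once if the lens, its ring or its stem was touched (contact force between any of the arm, the fingers and lens above 0.3 N).
It fails at once if the magnifier was pushed harder than 25 N (contact force between the fingers and tab_left above 25 N or contact force between the fingers and tab_right above 25 N).
It fails at once if a thimble was lifted or shifted by more than 6 mm (distance of any of big_thimble, silver_a, silver_b, enamel, back_a, back_b from where it was at the start of the episode above 0.006 m).
It fails at once if another piece on the shelf was moved by more than 10 mm (distance of any of salt_cellar, polish_tin, ring_box, hygrometer from where it was at the start of the episode above 0.01 m).
It also fails if it takes over 40 s, if anything falls off the work surface, if the arm or the gripper's body presses on something with over 40 N, if the wrist force passes 120 N, or if a joint passes its speed limit or range.

## Working session

There is one attempt and no reset: what is moved stays moved. The work goes in short steps, Python scripts to look and compute and a tool call to move; the robot and the scene stay as the last step left them, time stands still between calls to the robot, and variables do not carry over. Pictures are saved under pics/ and viewed, and the job is handed in when it is done.

Besides the shell and the picture viewer there is one more tool, called after "Call:" as name(argument=value, ...), one argument or row to a line, values as JSON. move_arm: Moves the arm, as the interface text tells. Its arguments: {"type":"object","properties":{"commands":{"type":"array","items":{"type":"array"}},"newtons":{"type":"number"}},"required":["commands"]}

```bash
mkdir -p pics; python3 - <<'E'
from workcell import env, eyes, job
import cv2,numpy as np
print(env.get_state())
for n in("scene","top","wrist"):
    d=eyes.read_camera(n); cv2.imwrite(f"pics/{n}0.png",d["frame"][:,:,::-1])
    print(n,d["mtx"],d.get("camera_from_world",d.get("mount")))
    np.savez(f"{n}0.npz",**d)
E
```

```text
{'clock': 0.0, 'joint_pos': array([1.02741661e+00, 3.13969975e-01, 4.49993066e-02, 1.30361685e+00,
       7.10677925e-06, 1.43119276e+00]), 'qvel': array([ 1.59986838e-03, -4.00546056e-04,  3.76437422e-04, -3.74274036e-05,
       -1.83863176e-04,  1.39537693e-03]), 'tau': array([ 1.59401818e-03, -4.80626750e+01,  2.98532724e+01,  1.91081723e-02,
       -1.79333369e-04, -2.24368236e-06]), 'tcp_pos': array([0.22567506, 0.52834696, 0.24943447]), 'orientation': array([-3.03276268e-04,  2.00519336e-01,  9.79689335e-01, -8.42688769e-04]), 'wrist_force': array([-0.14862967, -0.00723822, -1.13311578]), 'ft_torque': array([0.01809318, 0.01098431, 0.0080082 ]), 'finger_gap': 0.08538594196662604}
scene [[393.86085266   0.         321.5829035 ]
 [  0.         393.86085266 204.81560245]
 [  0.           0.           1.        ]] [[-0.77605413  0.63066267 -0.00214018  0.38793797]
 [ 0.35845208  0.43829158 -0.82426488 -0.09867013]
 [-0.51889507 -0.64044132 -0.56620034  1.30089674]
 [ 0.          0.          0.          1.        ]]
top [[482.50998091   0.         312.35237043]
 [  0.         482.50998091 190.5224293 ]
 [  0.           0.           1.        ]] [[-0.00390421 -0.9999266  -0.01146924  0.00194023]
 [-0.9906897   0.00542843 -0.13603105  0.49797611]
 [ 0.13608333  0.01083136 -0.99063818  1.28723863]
 [ 0.          0.          0.          1.        ]]
wrist [[349.73577597   0.         322.99762302]
 [  0.         349.73577597 202.30978756]
 [  0.           0.           1.        ]] [[ 2.64638166e-04 -9.50863634e-01 -3.09609882e-01  7.98404188e-02]
 [ 9.99999954e-01  2.96539923e-04 -5.59764896e-05  5.40644861e-04]
 [ 1.45037699e-04 -3.09609853e-01  9.50863670e-01 -1.23590213e-01]
 [ 0.00000000e+00  0.00000000e+00  0.00000000e+00  1.00000000e+00]]
```

View pics/scene0.png

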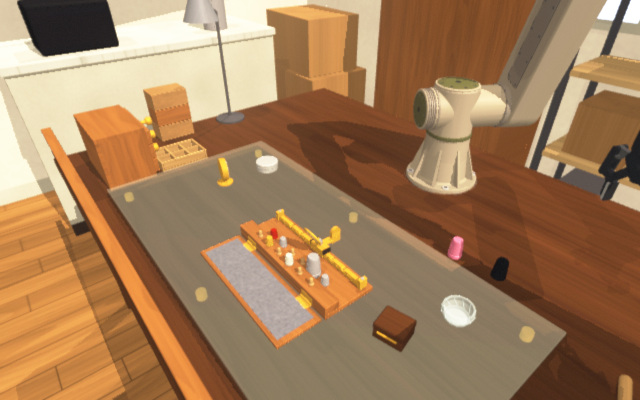

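View pics/top0.png

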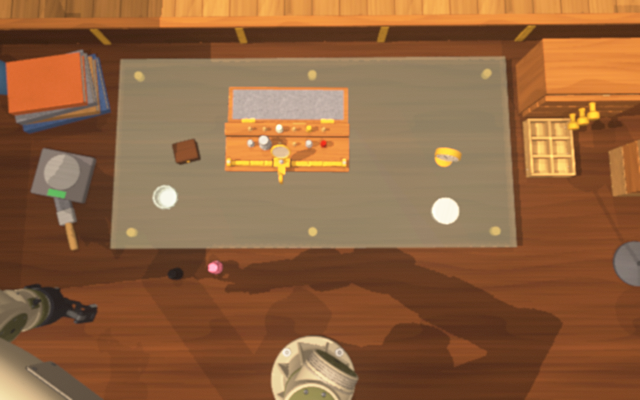

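View pics/wrist0.png

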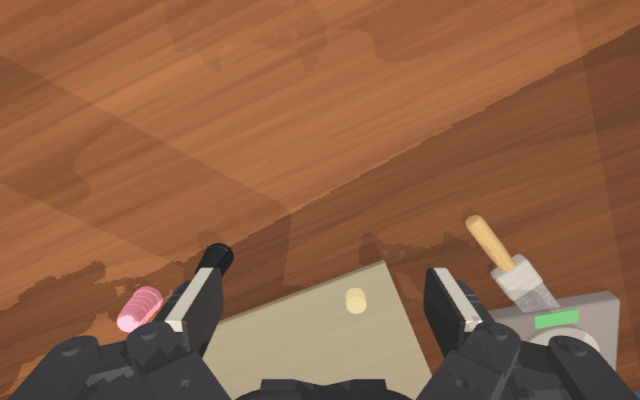

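The scene and top views show the rack with its rail around top-view (287,162). The carriage is near (281,160), and a big silver thimble sits near (264,142), to its left (+y). I'll zoom in.

```bash
python3 - <<'E'
import cv2
a=cv2.imread("pics/top0.png")[80:190,215:360]; cv2.imwrite("pics/top0z.png",cv2.resize(a,None,fx=5.4,fy=5.4,interpolation=cv2.INTER_CUBIC))
a=cv2.imread("pics/scene0.png")[200:345,195:385]; cv2.imwrite("pics/scene0z.png",cv2.resize(a,None,fx=4,fy=4,interpolation=cv2.INTER_CUBIC))
E
```

```text
(no output)
```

View pics/top0z.png

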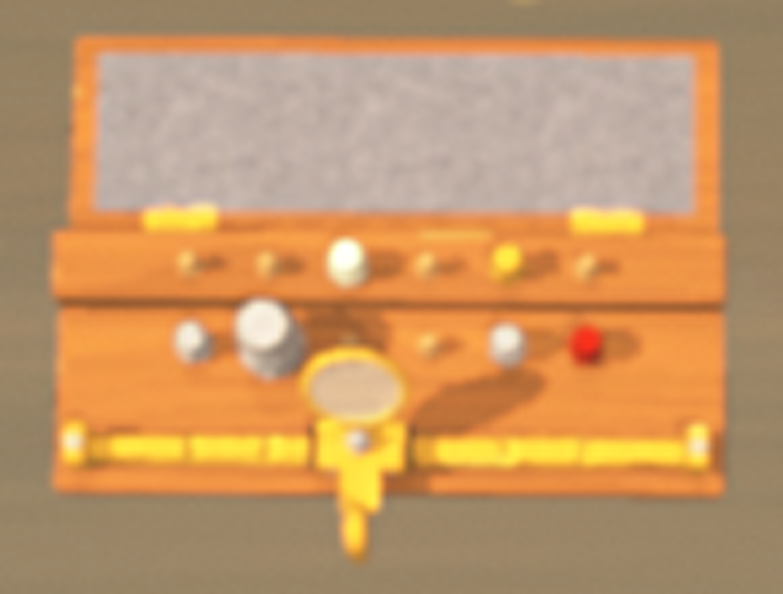

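View pics/scene0z.png

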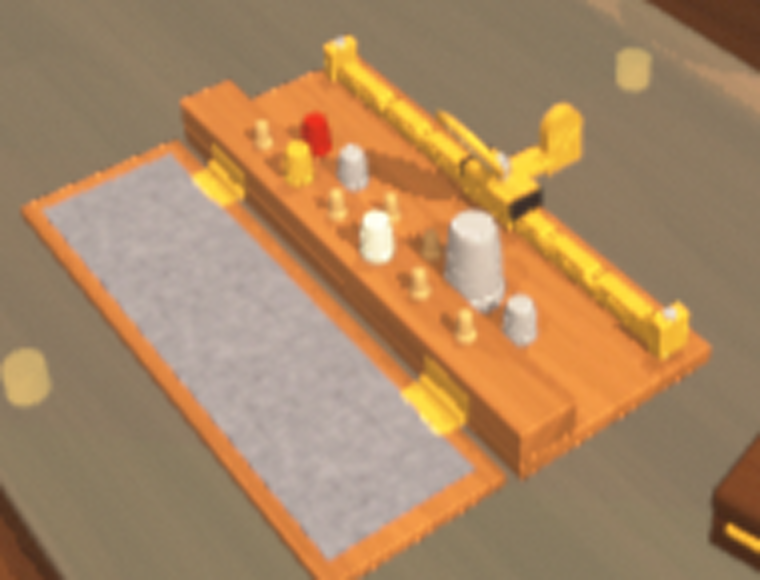

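```bash
cat > h.py <<'E'
import numpy as np,cv2
T=np.load("top0.npz");S=np.load("scene0.npz")
def tri(t,s):
    P=[d["mtx"]@d["camera_from_world"][:3] for d in(T,S)]
    X=cv2.triangulatePoints(P[0],P[1],np.array(t,float).reshape(2,1),np.array(s,float).reshape(2,1)).ravel();X=X[:3]/X[3]
    r=[(P[i]@np.r_[X,1])for i in(0,1)]; r=[q[:2]/q[2] for q in r]
    return X, np.hypot(*(r[0]-t)),np.hypot(*(r[1]-s))
zt=lambda u,v:np.array([215+(u+.5)/5.4-.5,80+(v+.5)/5.4-.5])
zs=lambda u,v:np.array([195+(u+.5)/4-.5,200+(v+.5)/4-.5])
def ray(d,px,z):
    R=d["camera_from_world"][:3,:3];t=d["camera_from_world"][:3,3]
    c=-R.T@t; v=R.T@np.linalg.inv(d["mtx"])@np.r_[px,1]
    return c+v*(z-c[2])/v[2]
E
python3 - <<'E'
from h import *
np.set_printoptions(precision=4,suppress=True)
L={"boardFL":((55,490),(710,348)),"stepBL":((52,232),(525,432)),"stepBR":((725,235),(182,102)),"foldL":((78,38),(330,572)),"foldR":((718,42),(22,207)),
"bigtop":((264,324),(475,222)),"tabtop":((353,512),(563,108)),"tabtip_bot":((355,555),(563,165)),"endL":((73,442),(670,316)),"endR":((697,440),(342,45)),
"enamel":((586,344),(315,118)),"silverL":((190,338),(520,300)),"silverR":((508,342),(352,152)),"knob":((357,440),(502,160))}
for k,(a,b) in L.items(): print(k,*tri(zt(*a),zs(*b)))
E
```

```text
boardFL [0.5552 0.2399 0.0382] 0.20063014129690393 0.3878452994199186
stepBL [0.6828 0.2392 0.0647] 0.11998821130574874 0.25598582718764357
stepBR [ 0.6793 -0.1009  0.061 ] 0.15165805452305822 0.24886526923444674
foldL [0.7922 0.232  0.0441] 0.051416371010914064 0.11899553922770474
foldR [ 0.7899 -0.1005  0.0364] 0.06750709518108625 0.11857636615698967
bigtop [0.6274 0.1287 0.0912] 0.11384204147796441 0.21284399340014637
tabtop [0.5313 0.0851 0.0954] 0.7560557980861388 1.2799888158778594
tabtip_bot [0.521  0.0848 0.046 ] 0.916238026232128 1.548680946996895
endL [0.5746 0.2266 0.0639] 0.06249458634203656 0.12121738585238662
endR [ 0.5722 -0.0845  0.0655] 0.5126939242524778 0.7992600198974272
enamel [ 0.6241 -0.0311  0.0629] 0.3901165831482152 0.6490533259080957
silverL [0.6276 0.1685 0.0641] 0.14329197853046596 0.27681054938335364
silverR [0.6251 0.0085 0.0619] 0.16444545051359383 0.281763918617939
knob [0.5721 0.0835 0.0762] 0.03503906640657508 0.0610514608715532
```

Call:
move_arm(
  commands=[
    [[0.5,-0.9,0],[0,0,0.58],-1],
    [[0.55,-0.95,0],[0,0,0.58],-1],
    [[0.55,-0.95,0],[0,0,0.58],-1],
    [[0.57,-0.96,0],[0,0,0.58],-1],
    [[0.57,-0.96,0],[0,0,0.58],-1],
  ],
  newtons=20,
)

```text
clock: 0.65
tcp_pos: [0.3359, 0.3384, 0.2501]
orientation: [-0.0, -0.003, 1.0, -0.0]
wrist_force: [1.5, 0.2, -0.1]
finger_gap: 0.0122
```

Call:
move_arm(
  commands=[
    [[0.57,-0.96,0],[0,0,0],-1],
    [[0.57,-0.96,0],[0,0,0],-1],
    [[0.57,-0.96,0],[0,0,0],-1],
    [[0.57,-0.96,0],[0,0,0],-1],
    [[0.57,-0.96,0],[0,0,0],-1],
  ],
)

```text
clock: 1.15
tcp_pos: [0.45, 0.1463, 0.2503]
orientation: [0.0, -0.001, 1.0, 0.0]
wrist_force: [1.3, 1.3, -0.6]
finger_gap: -0.0001
```

Call:
move_arm(
  commands=[
    [[0.6,-0.97,0],[0,0,0],-1],
    [[0.6,-0.97,0],[0,0,0],-1],
    [[0.6,-0.97,0],[0,0,0],-1],
    [[0,0,-1],[0,0,0],-1],
    [[0,0,-1],[0,0,0],-1],
  ],
)

```text
clock: 1.65
tcp_pos: [0.5234, 0.0297, 0.1701]
orientation: [0.002, 0.001, 1.0, -0.0]
wrist_force: [0.7, 0.3, -1.2]
finger_gap: 0.0
```

```bash
python3 - <<'E'
from workcell import env, eyes, job
import cv2,numpy as np
print(env.get_state()['tcp_pos'])
d=eyes.read_camera("wrist"); cv2.imwrite("pics/w1.png",d["frame"][:,:,::-1])
d=eyes.read_camera("scene"); a=d["frame"][150:350,180:430,::-1];cv2.imwrite("pics/s1.png",cv2.resize(a,None,fx=3,fy=3,interpolation=cv2.INTER_CUBIC))
E
```

```text
[0.52340357 0.02971957 0.17006552]
```

View pics/w1.png

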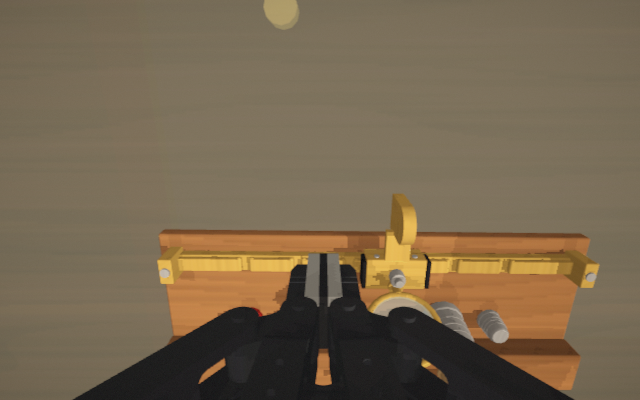

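View pics/s1.png

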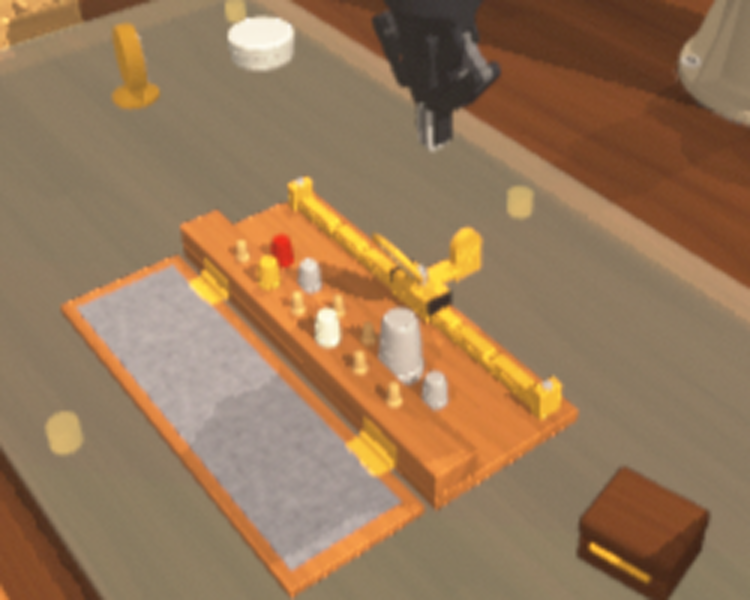

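Call:
move_arm(
  commands=[
    [[0,0,-0.7],[0,0,0],-1],
    [[0,0,-0.7],[0,0,0],-1],
    [[0,0,-0.5],[0,0,0],-1],
    [[0,0,-0.25],[0,0,0],-1],
    [[0,0,0],[0,0,0],-1],
  ],
)

```text
clock: 2.25
tcp_pos: [0.5213, 0.0319, 0.0844]
orientation: [-0.001, -0.001, 1.0, 0.0]
wrist_force: [-0.2, 0.2, 0.0]
finger_gap: 0.0001
```

```bash
python3 - <<'E'
from workcell import env, eyes, job
import cv2,numpy as np
s=env.get_state();print(s['tcp_pos'],s['wrist_force'])
d=eyes.read_camera("wrist"); cv2.imwrite("pics/w2.png",d["frame"][:,:,::-1])
d=eyes.read_camera("scene"); a=d["frame"][150:350,180:430,::-1];cv2.imwrite("pics/s2.png",cv2.resize(a,None,fx=3,fy=3,interpolation=cv2.INTER_CUBIC))
E
```

```text
[0.52129218 0.03191216 0.08439085] [-0.17719724  0.24651839  0.04124742]
```

View pics/w2.png

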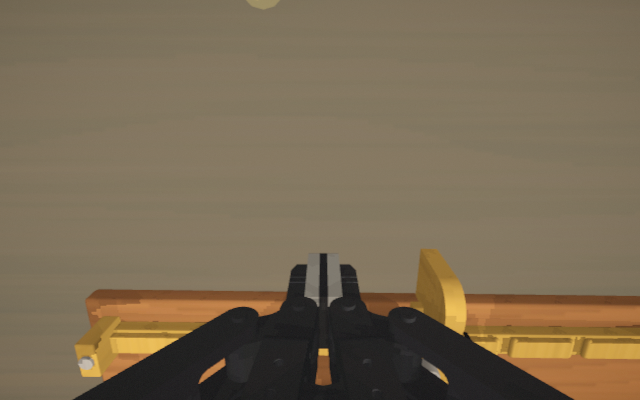

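View pics/s2.png

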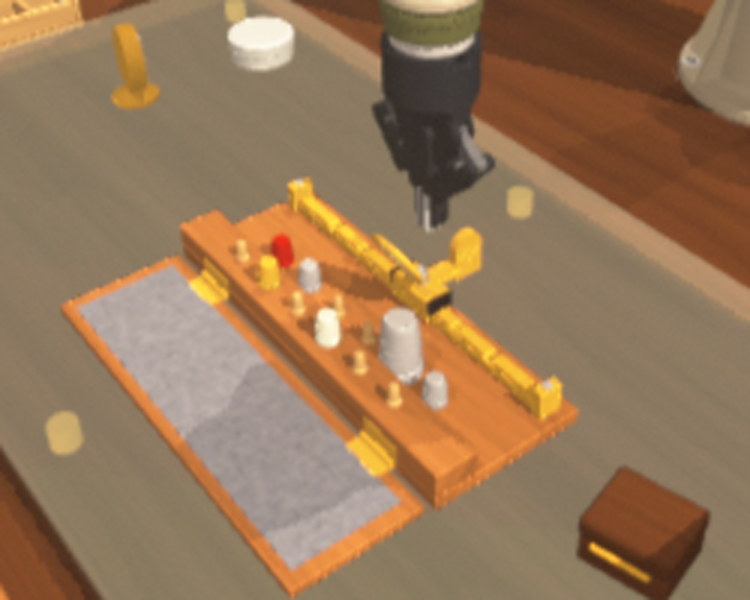

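Call:
move_arm(
  commands=[
    [[0,0.3,0.1],[0,0,0],-1],
    [[0,0.3,0],[0,0,0],-1],
    [[0,0.05,0],[0,0,0],-1],
    [[0,0,0],[0,0,0],-1],
  ],
)

```text
clock: 2.75
tcp_pos: [0.5217, 0.0585, 0.0888]
orientation: [0.0, -0.001, 1.0, -0.0]
wrist_force: [0.4, 0.6, -0.4]
finger_gap: -0.0001
```

```bash
python3 - <<'E'
from workcell import env, eyes, job
import cv2,numpy as np
s=env.get_state();print(s['tcp_pos'],s['wrist_force'])
d=eyes.read_camera("wrist"); cv2.imwrite("pics/w3.png",d["frame"][:,:,::-1])
E
```

```text
[0.52169263 0.0585019  0.0887798 ] [ 0.4382785   0.62350622 -0.35416484]
```

View pics/w3.png

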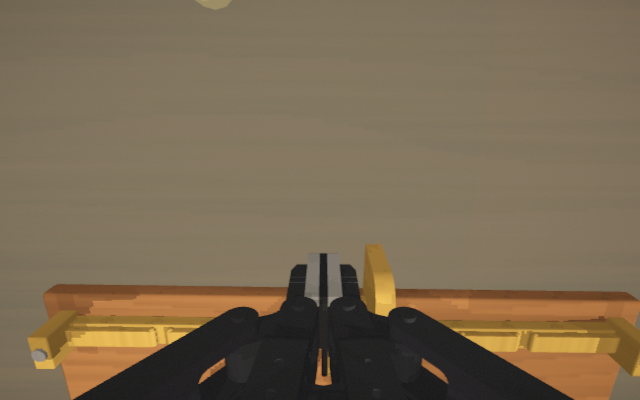

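The tab's near face is at pixel column ≈363 and the finger edge is at ≈356, so they are almost touching. I'll start pushing slowly.

Call:
move_arm(
  commands=[
    [[0,0.04,0],[0,0,0],-1],
    [[0,0.04,0],[0,0,0],-1],
    [[0,0.04,0],[0,0,0],-1],
  ],
)

```text
clock: 3.1
tcp_pos: [0.5215, 0.0623, 0.0882]
orientation: [-0.0, -0.0, 1.0, 0.0]
wrist_force: [-0.1, 0.4, -0.3]
finger_gap: 0.0002
```

Call:
move_arm(
  commands=[
    [[0,0.04,0],[0,0,0],-1],
    [[0,0.04,0],[0,0,0],-1],
    [[0,0.04,0],[0,0,0],-1],
  ],
)

```text
clock: 3.4
tcp_pos: [0.5216, 0.0668, 0.0883]
orientation: [-0.0, -0.0, 1.0, -0.001]
wrist_force: [0.1, -2.2, -0.6]
finger_gap: 0.0001
```

Call:
move_arm(
  commands=[
    [[0,0.04,0],[0,0,0],-1],
    [[0,0.04,0],[0,0,0],-1],
  ],
)

```text
clock: 3.6
tcp_pos: [0.5216, 0.0706, 0.0883]
orientation: [0.0, -0.001, 1.0, 0.0]
wrist_force: [0.8, -0.2, -0.0]
finger_gap: -0.0003
```

Call:
move_arm(
  commands=[
    [[0,0.03,0],[0,0,0],-1],
  ],
)

```text
clock: 3.7
tcp_pos: [0.5215, 0.0719, 0.0883]
orientation: [0.0, -0.001, 1.0, 0.0]
wrist_force: [0.3, 0.7, 0.1]
finger_gap: 0.0001
```

Call:
move_arm(
  commands=[
    [[0,0.03,0],[0,0,0],-1],
  ],
)

```text
clock: 3.8
tcp_pos: [0.5215, 0.0727, 0.0883]
orientation: [0.0, -0.001, 1.0, -0.0]
wrist_force: [-0.2, -4.0, -0.2]
finger_gap: -0.0002
```

Call:
move_arm(
  commands=[
    [[0,0.03,0],[0,0,0],-1],
  ],
)

```text
clock: 3.9
tcp_pos: [0.5215, 0.0731, 0.0884]
orientation: [-0.0, -0.0, 1.0, -0.001]
wrist_force: [-0.3, -7.5, -0.2]
finger_gap: -0.0002
```

Call:
move_arm(
  commands=[
    [[0,0.03,0],[0,0,0],-1],
  ],
)

```text
clock: 4.0
tcp_pos: [0.5215, 0.0735, 0.0884]
orientation: [-0.0, 0.0, 1.0, -0.002]
wrist_force: [-0.3, -8.3, 0.8]
finger_gap: -0.0001
```

Call:
move_arm(
  commands=[
    [[0,0.03,0],[0,0,0],-1],
  ],
)

```text
clock: 4.1
tcp_pos: [0.5215, 0.0748, 0.0884]
orientation: [-0.0, 0.0, 1.0, -0.002]
wrist_force: [1.1, -7.0, -0.1]
finger_gap: 0.0001
```

Call:
move_arm(
  commands=[
    [[0,0.03,0],[0,0,0],-1],
    [[0,0.04,0],[0,0,0],-1],
    [[0,0.05,0],[0,0,0],-1],
  ],
)

```text
clock: 4.4
tcp_pos: [0.5216, 0.0811, 0.0883]
orientation: [0.0, -0.0, 1.0, -0.0]
wrist_force: [-0.2, -3.0, 0.5]
finger_gap: -0.0002
```

Call:
move_arm(
  commands=[
    [[0,0.06,0],[0,0,0],-1],
    [[0,0.06,0],[0,0,0],-1],
    [[0,0.06,0],[0,0,0],-1],
    [[0,0.06,0],[0,0,0],-1],
  ],
)

```text
clock: 4.8
tcp_pos: [0.5217, 0.0911, 0.0884]
orientation: [0.0, -0.001, 1.0, 0.0]
wrist_force: [0.3, -2.7, -0.8]
finger_gap: 0.0002
```

Call:
move_arm(
  commands=[
    [[0,0.06,0],[0,0,0],-1],
    [[0,0.06,0],[0,0,0],-1],
    [[0,0.06,0],[0,0,0],-1],
  ],
)

```text
clock: 5.1
tcp_pos: [0.5218, 0.0982, 0.0884]
orientation: [0.0, -0.001, 1.0, 0.0]
wrist_force: [1.9, -3.0, -0.9]
finger_gap: -0.0001
```

Call:
move_arm(
  commands=[
    [[0,0.05,0],[0,0,0],-1],
    [[0,0.05,0],[0,0,0],-1],
    [[0,0.04,0],[0,0,0],-1],
  ],
)

```text
clock: 5.4
tcp_pos: [0.5216, 0.1038, 0.0884]
orientation: [0.0, -0.001, 1.0, 0.0]
wrist_force: [1.9, -1.8, 0.5]
finger_gap: 0.0001
```

Call:
move_arm(
  commands=[
    [[0,0.03,0],[0,0,0],-1],
  ],
)

```text
clock: 5.5
tcp_pos: [0.5216, 0.1051, 0.0884]
orientation: [0.0, -0.001, 1.0, 0.0]
wrist_force: [0.5, -2.7, 0.2]
finger_gap: 0.0001
```

Call:
move_arm(
  commands=[
    [[0,0.03,0],[0,0,0],-1],
  ],
)

```text
clock: 5.6
tcp_pos: [0.5216, 0.1061, 0.0884]
orientation: [0.0, -0.001, 1.0, 0.0]
wrist_force: [0.9, -2.8, -0.0]
finger_gap: -0.0001
```

Call:
move_arm(
  commands=[
    [[0,0.02,0],[0,0,0],-1],
  ],
)

```text
clock: 5.7
tcp_pos: [0.5215, 0.107, 0.0884]
orientation: [-0.0, -0.001, 1.0, 0.0]
wrist_force: [0.9, -2.2, 0.7]
finger_gap: 0.0
```

Call:
move_arm(
  commands=[
    [[0,0.02,0],[0,0,0],-1],
  ],
)

```text
clock: 5.8
tcp_pos: [0.5214, 0.1079, 0.0883]
orientation: [-0.0, -0.001, 1.0, 0.0]
wrist_force: [0.5, -0.9, 0.2]
finger_gap: -0.0
```

Call:
move_arm(
  commands=[
    [[0,0.02,0],[0,0,0],-1],
  ],
)

```text
clock: 5.9
tcp_pos: [0.5213, 0.1087, 0.0883]
orientation: [-0.0, -0.001, 1.0, 0.0]
wrist_force: [0.9, -0.7, -0.1]
finger_gap: 0.0004
```

Call:
move_arm(
  commands=[
    [[0,0.02,0],[0,0,0],-1],
  ],
)

```text
clock: 6.0
tcp_pos: [0.5211, 0.1096, 0.0882]
orientation: [-0.0, -0.001, 1.0, 0.0]
wrist_force: [-0.2, 0.4, -0.4]
finger_gap: 0.0003
```

Call:
move_arm(
  commands=[
    [[0,0.02,0],[0,0,0],-1],
  ],
)

```text
clock: 6.1
tcp_pos: [0.5211, 0.1103, 0.0882]
orientation: [-0.0, -0.001, 1.0, 0.0]
wrist_force: [0.1, -0.7, 0.2]
finger_gap: 0.0002
```

The force has dropped to nothing where the notch should be. I'll feel gently for its far wall.

Call:
move_arm(
  commands=[
    [[0,0.02,0],[0,0,0],-1],
  ],
)

```text
clock: 6.2
tcp_pos: [0.5213, 0.111, 0.0882]
orientation: [-0.0, -0.001, 1.0, 0.0]
wrist_force: [0.7, -0.4, -1.3]
finger_gap: -0.0001
```

Call:
move_arm(
  commands=[
    [[0,0.02,0],[0,0,0],-1],
  ],
)

```text
clock: 6.3
tcp_pos: [0.5214, 0.1118, 0.0883]
orientation: [-0.0, -0.001, 1.0, 0.0]
wrist_force: [-0.2, -0.2, 0.4]
finger_gap: -0.0001
```

Call:
move_arm(
  commands=[
    [[0,0.02,0],[0,0,0],-1],
  ],
)

```text
clock: 6.4
tcp_pos: [0.5215, 0.1125, 0.0883]
orientation: [-0.0, -0.001, 1.0, 0.0]
wrist_force: [-0.4, -1.3, -0.3]
finger_gap: 0.0003
```

Call:
move_arm(
  commands=[
    [[0,0.02,0],[0,0,0],-1],
  ],
)

```text
clock: 6.5
tcp_pos: [0.5215, 0.1128, 0.0883]
orientation: [-0.0, -0.0, 1.0, -0.001]
wrist_force: [-0.6, -3.3, -0.2]
finger_gap: -0.0002
```

The wall begins at TCP y ≈ 0.1125, 40 mm beyond the wall of the previous notch (0.0723), so the ball is seated. Now I'll back off.

Call:
move_arm(
  commands=[
    [[0,-0.1,0],[0,0,0],-1],
    [[0,-0.4,0],[0,0,0],-1],
    [[0,-0.6,0],[0,0,0],-1],
    [[-0.3,-0.4,0.4],[0,0,0],-1],
    [[-0.5,0,0.8],[0,0,0],-1],
  ],
)

```text
clock: 7.0
tcp_pos: [0.4885, 0.0515, 0.1347]
orientation: [-0.002, 0.001, 1.0, 0.0]
wrist_force: [-0.1, 1.8, 0.8]
finger_gap: -0.0002
```

Call:
move_arm(
  commands=[
    [[-0.5,-0.6,0.8],[0,0,0],-1],
    [[-0.5,-0.6,0.8],[0,0,0],-1],
    [[-0.5,-0.6,0.6],[0,0,0],-1],
    [[0,0,0],[0,0,0],-1],
    [[0,0,0],[0,0,0],-1],
  ],
)

```text
clock: 7.5
tcp_pos: [0.4299, -0.0193, 0.2249]
orientation: [0.001, 0.0, 1.0, 0.0]
wrist_force: [0.0, -0.0, 0.0]
finger_gap: 0.0002
```

```bash
python3 - <<'E'
from workcell import env, eyes, job
import cv2,numpy as np
s=env.get_state();print(s['clock'],s['tcp_pos'],s['wrist_force'])
for n in("top","scene"):
    d=eyes.read_camera(n); cv2.imwrite(f"pics/{n}4.png",d["frame"][:,:,::-1])
a=cv2.imread("pics/top4.png")[80:190,215:360]; cv2.imwrite("pics/top4z.png",cv2.resize(a,None,fx=5.4,fy=5.4,interpolation=cv2.INTER_CUBIC))
a=cv2.imread("pics/scene4.png")[200:345,195:385]; cv2.imwrite("pics/scene4z.png",cv2.resize(a,None,fx=4,fy=4,interpolation=cv2.INTER_CUBIC))
E
```

```text
7.5 [ 0.42992023 -0.01929746  0.22494427] [ 0.00748904 -0.01476231  0.01326204]
```

View pics/top4z.png

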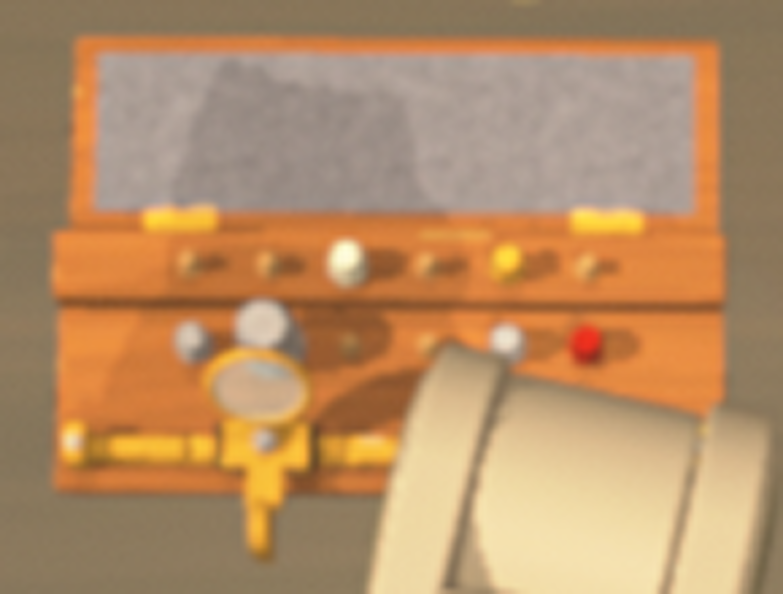

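View pics/scene4z.png

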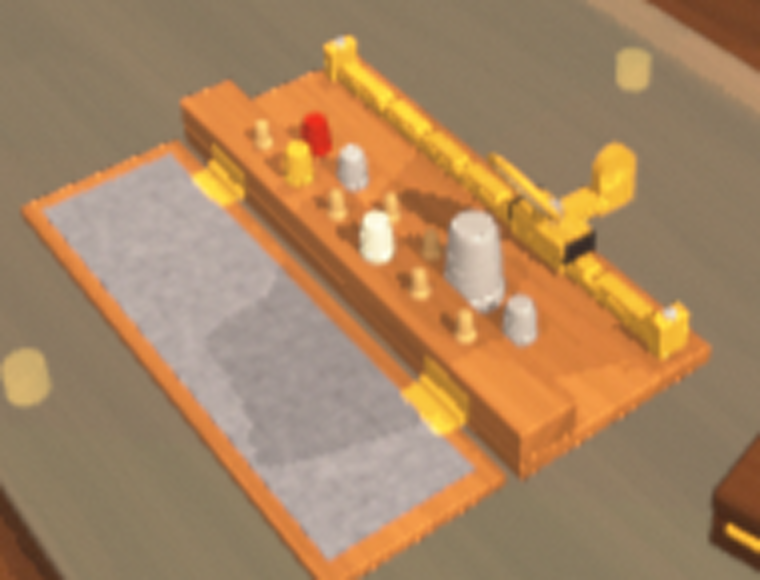

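The carriage knob is now at (265,438) in the top zoom, directly below the big thimble at (264,324). In the scene zoom the thimbles have not moved. I'll triangulate the knob to confirm.

```bash
python3 - <<'E'
from h import *
print(tri(zt(264.5,439),zs(554,204))[0], tri(zt(264,324),zs(475,222))[0])
from workcell import job
job.hand_in()
E
```

```text
[0.57291987 0.12985167 0.07465832] [0.6273703  0.12866925 0.09123117]
the job is handed in; nothing more can be done
```

I pushed the magnifier with the closed fingertips on the -y face of its tab, through the notch at y = +20 mm and into the one at y = +60 mm in front of the large thimble. I then backed off and handed the job in at about 7.6 s of the 40 s allowed. No verdict is reported.

- **Seating:** I judged it by feel, since the plunger can't be read directly. The push fell to about zero and then rose again at TCP y ≈ 0.1125 m, 40 mm on from the previous notch's wall. That spacing matches one stop.
- **Alignment:** Triangulation gave a carriage y of 0.1299 m and a thimble y of 0.1287 m. The 1.2 mm difference is within the 3 mm limit and about the accuracy of the cameras.
- **Force:** The highest reading at the end of a move was about 8 N, well under 25 N. Readings came only at the end of each move, so a brief peak in between would not show.
- **Other pieces:** The thimbles look unmoved in both views. I didn't measure the salt cellar, tin, ring box or hygrometer at the end, but the arm never went near them.
- **Robot clear:** The wrist force read zero after I retracted, so the robot is touching nothing.

No check failed or disagreed with another.

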